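# Lay the long sleeve of cups on the sloping feed rest

### The job

Lift the longer of the two sleeves of nested paper cups out of the two-lane cradle and lay it along the sloping feed rest, resting in both of the rest's saddles with its narrow closed end downhill and right up against the stop plate, then let go. Tilt it parallel to the slope in the air, before it touches the rest, and lower it into place rather than dropping it. Do not let either sleeve roll off, leave the shorter sleeve lying where it is, and do not disturb the cups, tape and lids standing about.

Things in the scene. Friction and masses are not known exactly. Their poses are not given: they have to be found in the camera images.
- long_sleeve_mid (a point): Longer sleeve of nested white paper cups, a rigid round bar lying level in one lane of the cradle. This point: on its axis, middle of the ribbed part (cup rims, diameter 48 mm, 180 mm long). x axis: along the sleeve, from the narrow closed end to the open mouth end. About 0.1 kg; centre of mass within 15 mm of this point, on the narrow side.
- long_sleeve_foot (a point): Centre of the flat bottom of the long sleeve's narrow closed end, on the axis, 135 mm from the middle point: beyond the ribs the last cup's plain body tapers from 45 to 36 mm diameter over 45 mm. Total length 225 mm. Same axes as the middle point.
- long_sleeve: The longer sleeve as a body; origin and axes are those of its middle point.
- short_sleeve_mid (a point): The shorter sleeve, in the other lane of the cradle: same 48 mm diameter and same tapered closed end, but the ribbed part is only 115 mm long (160 mm in all). This point is at the middle of its ribbed part, on the axis. To be left alone.
- cradle: Fixed two-lane cradle, plate 130 x 190 x 12 mm on the table; origin: centre of its underside, z up. Lanes run along its x, 60 mm either side of the middle (y = +60, -60 mm). Either sleeve may be in either lane, narrow end towards -x. Lying there, a sleeve's axis is 73 mm above the table, its underside 49 mm.
- cradle_saddles (a point): Point on the cradle's plate top, at its middle. Each lane has two shallow grey V saddles, 14 mm thick, at x = +40 and -40 mm of the cradle, leaving the middle 66 mm of the lane open to fingers beside and under a sleeve. The V flanks slope 30 degrees and reach only 20 mm to each side: a sideways push rolls a sleeve out.
- feeder: Fixed grey base of the sloping feed rest, 270 x 120 x 14 mm plate with a 50 mm wide post under the high end. Origin on the table at its middle; its +x points uphill (horizontally), z up.
- rest: Sloping feed rest, fixed on the feeder, rising 30 degrees from the table towards the feeder's +x. Origin: where the centre of the seated sleeve's narrow end meets the stop plate's face, 75 mm above the table. x axis: uphill along the seated sleeve's axis; z: square to the slope, upward; y level. Stop plate: 50 mm wide, 6 mm thick, reaching 20 mm above the x axis.
- rest_seat (a point): Where the long sleeve's middle point is when fully seated: on the rest's x axis at x = 135 mm. Two V saddles like the cradle's, at x = 80 and 190 mm, V bottoms 27.7 mm below the x axis; under them a beam 40 mm wide, its top 50 mm below the axis. Friction may keep the sleeve from sliding down to the stop by itself.
- cup_stack: Bystander: upright stack of paper cups, mouth down, 48 mm diameter, 125 mm tall, standing on the table beyond the cradle. Origin: centre of its underside.
- cup: Bystander: one empty paper cup standing upright on the table between cradle and feeder, 58 mm diameter, 58 mm tall. Origin: centre of its underside.
- tape_roll: Bystander: roll of clear tape lying flat beyond the feeder, 90 mm diameter, 48 mm tall. Origin: centre of its underside.
- lids: Bystander: round pile of white lids on the table before the feeder's low end, 68 mm diameter, 30 mm tall. Origin: centre of its underside.
There are look-alikes about, which are no part of the job. Leave any green look-alike of the long_sleeve alone.

How it is judged:
On the way, in this order (a step that is already met when the one before it is completed fails the run):
1. the long sleeve is lifted clear of the cradle (height (world z) of long_sleeve_mid above 0.095 m and contact force between long_sleeve and cradle below 0.1 N and contact force between the fingers and long_sleeve above 1 N), for 0.2 s.
2. held near the rest and not yet touching it, the long sleeve is tilted parallel to the slope (within 0.2 rad) (angle between the x axis of long_sleeve and the x axis of rest, either way round below 0.2 rad and distance between long_sleeve_mid and rest_seat below 0.15 m and contact force between long_sleeve and rest below 0.1 N and contact force between the fingers and long_sleeve above 1 N), for 0.1 s.
At the end, for the whole second after the job is handed in: The long sleeve lies released and at rest in both saddles of the sloping rest, its axis within about 8 mm of the seated line at foot and middle, its narrow closed end downhill and less than 10 mm from the stop plate (x of long_sleeve_foot in the frame of rest between -0.004 and 0.01 m and x of long_sleeve_mid in the frame of rest between 0.128 and 0.146 m and y of long_sleeve_foot in the frame of rest between -0.008 and 0.008 m and z of long_sleeve_foot in the frame of rest between -0.007 and 0.008 m and y of long_sleeve_mid in the frame of rest between -0.008 and 0.008 m and z of long_sleeve_mid in the frame of rest between -0.007 and 0.008 m and linear speed of long_sleeve below 0.02 m/s and contact force between the fingers and long_sleeve below 0.1 N); the robot touches nothing.
It fails at once if the long sleeve falls: it moves faster than 0.4 m/s while the fingers do not hold it (contact force between the fingers and long_sleeve below 0.1 N and linear speed of long_sleeve above 0.4 m/s).
It fails at once if the long sleeve comes down on the table or a base plate (height (world z) of long_sleeve_mid below 0.045 m).
It fails at once if the shorter sleeve is moved more than 20 mm from where it lay (distance of short_sleeve_mid from where it was at the start of the episode above 0.02 m).
It fails at once if a bystander (cup stack, cup, tape roll or lids) is tipped or pushed more than 40 mm (distance of any of cup_stack, cup, tape_roll, lids from where it was at the start of the episode above 0.04 m or angle between any of cup_stack, cup, tape_roll, lids's own z axis and vertical above 0.4 rad).
It also fails if it takes over 40 s, if anything falls off the work surface, if the arm or the gripper's body presses on something with over 40 N, if the wrist force passes 120 N, or if a joint passes its speed limit or range.

### The arm

A 6-joint arm with a two-finger parallel gripper is mounted at the origin on the work surface. World frame = base frame: x ahead of the robot, y to its left, z up, the work surface at z = 0. Lengths are in m, angles in rad, forces in N, time in s.
With the tool pointing down it reaches from about 0.425 to 0.95 m from the base axis. Payload 3.5 kg.
Tool frame: the origin (TCP) lies at the very end of the fingers, on their centre line; the grasp point (between the pads) lies robot.tcp_to_grasp behind it (robot.tcp_to_grasp is the distance from the TCP to the grasp point, in m); z points along the fingers, y is the line along which they close (so a half turn about z gives the same grasp; the last joint's range is limited). The gripper opens to 85 mm and grips with 20 to 120 N. Pads are 22 mm wide; open, the fingers measure 114 mm over their backs; the gripper's body (76 mm by 85 mm) begins 54 mm behind the grasp point. The pads swing forward as they close: fully open they stand 13 mm farther back than shut.
Start: joints at [0.985, 0.286, 1.577, -0, 1.279, -0.15], TCP at [0.285, 0.612, 0.231] pointing down, gripper open.
Joint ranges: [-2.77, 2.77], [-0.9, 2.22], [0.21, 2.48], [-1.53, 4.67], [0.24, 2.81], [-2.84, 2.84]. Speed limits (rad/s): [2.79, 2.79, 3.14, 3.14, 3.14, 3.14].

### API

Orientations are given as a unit quaternion [w, x, y, z].
In Python, from bench import monitor, imaging, robot gives the robot as it stands.
- The arm moves only by the tool jog_arm, never from a script. Its arguments are lists of equal length, an entry for each row: "translation": the shift along the tool's x, y, z in units of 50 mm (1.0 is 50 mm), a list of three; "twist": the turn, a rotation vector about the tool's x, y, z in units of 10 degrees (1.0 is 10 degrees), a list of three; "fingers": the closure, from 0 (fully open) to 1 (shut). A call has 1 to 20 rows; each row shifts and turns the commanded pose from where the row before left it, along the tool's axes as they then stand; what a row does not reach is not made up. A row lasts 1/8 s, in which the tool goes at most 62.5 mm and 10.7 degrees, less where a joint would pass 70% of its speed; a pose out of reach is approached as far as the arm can. A call is refused whole if a number of a shift passes 1 or a number of a turn 1, either way. A call with a gripper value outside its range is refused whole. The fingers move at their own pace and stop on an object; "force" is the grip in N (left out, the last holds). Time passes only in rows, so rows that do not move let the fingers close. It gives the time, the measured TCP pose, the force, the opening and the grip force at its end, in the units of the state.
- monitor.sense(): the state, without advancing time (a new reading comes with each control period).
- imaging.grab_frame(name): name is "side" or "top"; returns a dict with "frame" (480x640x3 uint8, red, green, blue), "camera_matrix" (3x3 intrinsics, pixels), "eye" and "orientation" of the camera in the world. Camera axes: x right, y up, looking along -z (the intrinsics and any distortion apply to the point x, -y, -z); pixel columns grow to the right and rows downward; lengths in m; the calibration is good to about 2 mm. A picture is of the moment at which its call begins. There is no depth.
- robot.sign_off(): hands the job in; it is judged then, once.
The state is a dict: "time_s": time; "qpos": joint angles; "joint_vel": joint speeds; "joint_efforts": joint torques, N m; "ee_pos": TCP position; "tool_rot": TCP orientation; "ft_force": force on the tool from outside, world axes, zero at the start; "moment": the same for the moment, N m; "finger_gap": finger opening in m; "grasp_force": force on a finger pad.
Only numpy, scipy, OpenCV 4.12 (cv2) and the standard library are available. Lean on these libraries where they do the work, as an engineer would, in place of code of your own. Each camera call takes 0.05 s, during which the arm holds its last target. There are 200 camera calls.

## Working session

There is one attempt and no reset: what is moved stays moved. The work goes in short steps, Python scripts to look and compute and a tool call to move; the robot and the scene stay as the last step left them, time stands still between calls to the robot, and variables do not carry over. Pictures are saved under pics/ and viewed, at most 10 in all, crops included, and the job is handed in when it is done.

Besides the shell and the picture viewer there is one more tool, called after "Call:" in YAML: its name, and indented under it one key for each argument. jog_arm: Moves the arm, as the interface text tells. Its arguments: {"type":"object","properties":{"translation":{"type":"array"},"twist":{"type":"array"},"fingers":{"type":"array"},"force":{"type":"number"}},"required":["translation","twist","fingers"]}

```bash
mkdir -p pics; python3 - <<'E'
from bench import monitor, imaging, robot
import cv2, json
s=monitor.sense(); print(s); print(robot.tcp_to_grasp)
for n in("top","side"):
    f=imaging.grab_frame(n); cv2.imwrite(f"pics/{n}0.png",f["frame"][:,:,::-1]); print(n,f["camera_matrix"],f["eye"],f["orientation"],[k for k in f])
E
```

```text
{'time_s': 0.0, 'qpos': array([ 9.84984357e-01,  2.87193795e-01,  1.57821885e+00, -3.47703323e-05,
        1.27860871e+00, -1.49987426e-01]), 'joint_vel': array([ 0.00217491, -0.00053553, -0.00082828,  0.00023312, -0.0008124 ,
       -0.00039974]), 'joint_efforts': array([-8.94487403e-04, -4.05993819e+01, -2.92617899e+01, -2.77297340e-04,
        5.82608933e-03,  3.45415025e-06]), 'ee_pos': array([0.2845503 , 0.61134318, 0.22990578]), 'tool_rot': array([-4.21219702e-04,  2.16186672e-01,  9.76351293e-01, -1.13907563e-03]), 'ft_force': array([-0.0219213 , -0.76972898, -0.19432362]), 'moment': array([ 0.01424117, -0.03487205, -0.04583056]), 'grasp_force': 0.0, 'finger_gap': 0.08565312824930812}
0.0187
top [[481.55981962   0.         320.0779382 ]
 [  0.         481.55981962 242.04271446]
 [  0.           0.           1.        ]] [0.41848873 0.00824441 1.30759555] [-0.70090057 -0.02082664  0.027133    0.71243838] ['frame', 'camera_matrix', 'eye', 'orientation']
side [[492.13915358   0.         320.99669366]
 [  0.         492.13915358 250.19832094]
 [  0.           0.           1.        ]] [-0.03437992 -0.66109276  0.58236279] [ 0.81483621  0.47338552 -0.17337158 -0.28616498] ['frame', 'camera_matrix', 'eye', 'orientation']
```

View pics/top0.png

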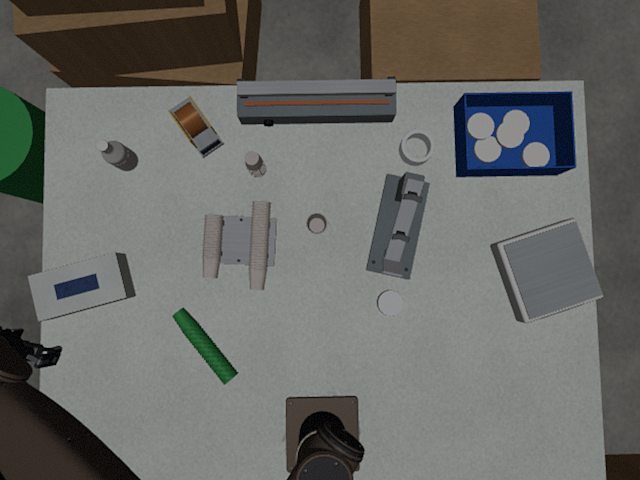

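View pics/side0.png

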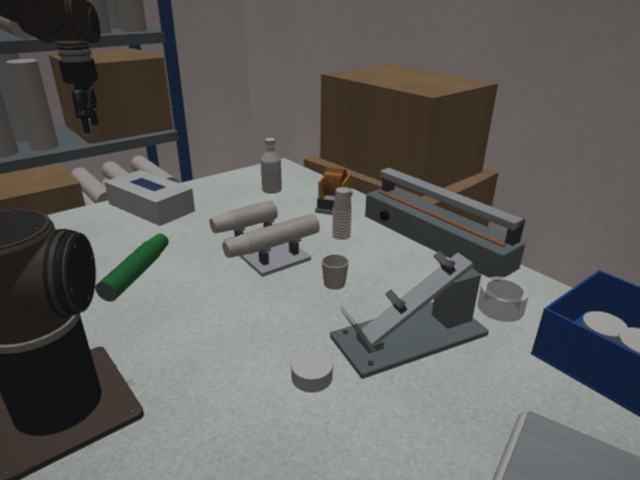

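The top picture shows two white sleeves in the cradle, at about (212,245) and (260,245), and a green look-alike at (205,345). The one at (260,245) is the longer white one, so it fits. The feeder runs from its low end at (390,265) to its high end at (410,185), with the lids at (390,302), the cup at (317,223) and the tape at (415,147). I'll confirm this in an enlarged crop.

```bash
python3 - <<'E'
import cv2,numpy as np
t=cv2.imread("pics/top0.png")
a=cv2.resize(t[190:300,190:290],None,fx=5,fy=5,interpolation=cv2.INTER_CUBIC) # 500x550
cv2.imwrite("pics/c_top_cradle.png",a)
b=cv2.resize(t[165:285,355:440],None,fx=5,fy=5,interpolation=cv2.INTER_CUBIC)
cv2.imwrite("pics/c_top_feed.png",b)
E
```

```text
(no output)
```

View pics/c_top_cradle.png

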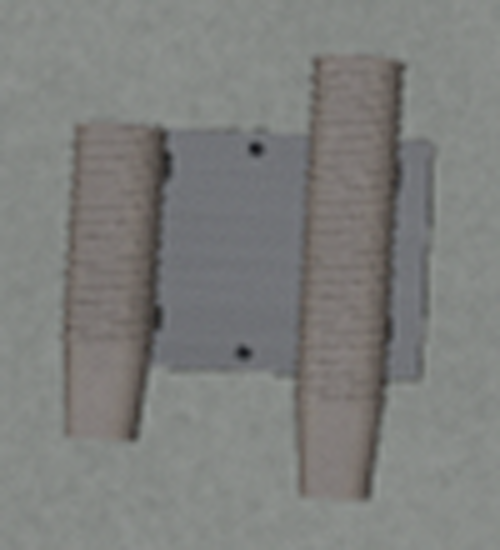

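View pics/c_top_feed.png

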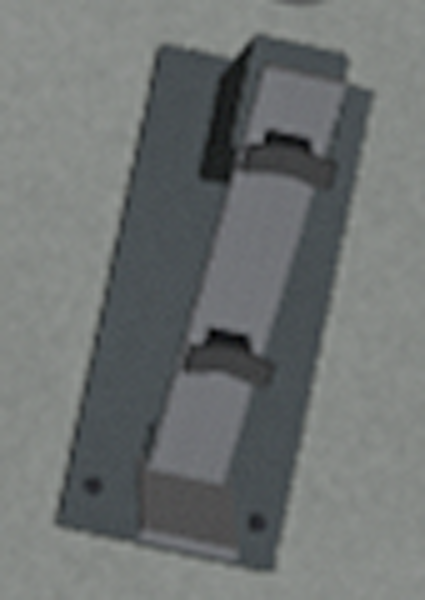

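The crops confirm that the sleeve at (260,245) is the longer one, with its mouth at about (261,201) and its narrow end at about (257,289), towards the robot. The feeder plate corners are at about (387,174), (429,183), (409,279) and (366,269), and its stop plate is at the low end, near (393,275).

```bash
cat > h.py <<'E'
import numpy as np, cv2
from scipy.spatial.transform import Rotation as R
from scipy.optimize import least_squares
K={'top':(481.55981962,320.0779382,242.04271446),'side':(492.13915358,320.99669366,250.19832094)}
E={'top':[0.41848873,0.00824441,1.30759555],'side':[-0.03437992,-0.66109276,0.58236279]}
Q={'top':[-0.70090057,-0.02082664,0.027133,0.71243838],'side':[0.81483621,0.47338552,-0.17337158,-0.28616498]}
def q2r(q): return R.from_quat(np.r_[q[1:],q[0]])
def proj(c,P):
    p=q2r(Q[c]).inv().apply(np.atleast_2d(P)-E[c]); f,cx,cy=K[c]
    return np.c_[cx-f*p[:,0]/p[:,2],cy+f*p[:,1]/p[:,2]]
def ray(c,uv,z):
    f,cx,cy=K[c]; d=q2r(Q[c]).apply([(uv[0]-cx)/f,-(uv[1]-cy)/f,-1.])
    return np.array(E[c])+d*(z-E[c][2])/d[2]
def planar(v): # x,y,yaw
    return R.from_euler('z',v[2]),np.array([v[0],v[1],0])
def rest(v):  # v: feeder x,y,yaw, rest offset along feeder x
    Rf,t=planar(v); return Rf*R.from_euler('y',-np.pi/6), t+Rf.apply([v[3],0,.075])
E
python3 - <<'E'
from h import *
def un(p,o): return (np.array(p)+.5)/5-.5+o
oc,of=[190,190],[355,165]
C=lambda *p:[un(q,oc) for q in p]
m=ray('top',np.mean(C((313,59),(403,64)),0),.073); fo=ray('top',np.mean(C((300,495),(370,498)),0),.073)
rib=ray('top',np.mean(C((300,400),(382,400)),0),.073)
print('mouth',m,'foot',fo,'rib',rib,'len',np.linalg.norm(m-fo))
d=(m-fo)/np.linalg.norm(m-fo); print('yaw',np.arctan2(d[1],d[0]),'mid',(m+fo)/2+d*.0225)
# screw holes / cradle plate corners z=.012
for n,p in (('plateTR',(433,140)),('plateBR',(420,380))): print(n,ray('top',un(p,oc),.012))
fp=np.array([un(p,of) for p in((160,45),(373,90),(272,570),(57,523))])
fc=np.array([[.135,.06,.014],[.135,-.06,.014],[-.135,-.06,.014],[-.135,.06,.014]])
sp=np.array([un(p,of) for p in((140,537),(240,553),(150,470),(228,485))])
sc=np.array([[0,.025,.02],[0,-.025,.02],[0,.02,-.05],[0,-.02,-.05]])
def res(v):
    Rf,t=planar(v); Rr,tr=rest(v)
    return np.r_[(proj('top',Rf.apply(fc)+t)-fp).ravel(),(proj('top',Rr.apply(sc)+tr)-sp).ravel()]
s=least_squares(res,[.43,-.17,-.2,-.1],loss='soft_l1'); print(s.x,res(s.x).round(1))
v=s.x; np.save('feeder.npy',v)
Rr,tr=rest(v); print('rest o',tr,'seat',tr+Rr.apply([.135,0,0]),'xaxis',Rr.apply([1,0,0]))
im=cv2.imread('pics/side0.png')
def pl(P,c,n=im):
    q=proj('side',P); cv2.polylines(n,[np.int32(np.round(q*16))],False,c,1,cv2.LINE_AA,4)
Rf,t=planar(v)
k=4; crop=(200,190); big=cv2.resize(im[190:380,200:500],None,fx=2.6,fy=2.6,interpolation=cv2.INTER_CUBIC)
def pl(P,c):
    q=(proj('side',P)-crop+.5)*2.6-.5; cv2.polylines(big,[np.int32(np.round(q*16))],False,c,1,cv2.LINE_AA,4)
pl(Rf.apply(fc[[0,1,2,3,0]])+t,(0,0,255))
pl(Rr.apply([[0,.025,.02],[0,-.025,.02],[0,-.025,-.05]])+tr,(0,255,0))
for x in(80,190):pl(Rr.apply([[x/1e3,.02,-.0277+.0115],[x/1e3,0,-.0277],[x/1e3,-.02,-.0277+.0115]])+tr,(255,255,0))
pl([m,fo],(0,0,255))
cv2.imwrite('pics/side_ov.png',big)
E
```

```text
mouth [0.60858184 0.14679827 0.073     ] foot [0.38512803 0.16037671 0.073     ] rib [0.43421653 0.15693478 0.073     ] len 0.22386599182869465
yaw -0.060691567956230034 mid [0.51931351 0.15222277 0.073     ]
plateTR [0.5745597  0.11348535 0.012     ]
plateBR [0.44501897 0.12181458 0.012     ]
[ 0.54717722 -0.21527592 -0.23152732 -0.12135291] [-0.1 -0.8  0.4 -0.4  0.7  0.8 -0.1  0.6  0.4 -0.9 -0.2  0.1 -0.2  0.1
 -1.1  0.4]
rest o [ 0.42906237 -0.18742976  0.075     ] seat [ 0.5428562  -0.21425722  0.1425    ] xaxis [ 0.8429173  -0.19872196  0.5       ]
```

View pics/side_ov.png

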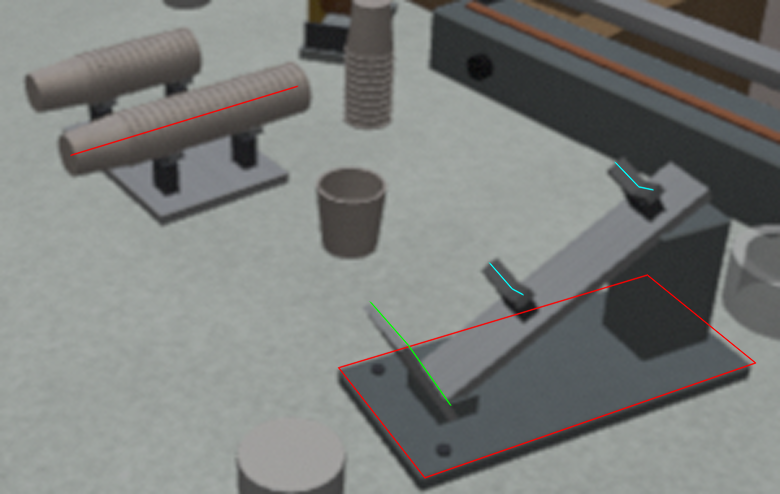

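The overlay fits the sleeve, the stop plate and both saddles to about 2 mm, so I'll set out.

```bash
cat >> h.py <<'E'
def tool_R(yaw,pitch): # sleeve axis at yaw, raised by pitch; tool x = -sleeve axis, tool z = down
    B=R.from_euler('z',yaw)*R.from_euler('y',-pitch)
    return B*R.from_matrix(np.array([[-1,0,0],[0,1,0],[0,0,-1.]]))
def plan(tcp,Rt,state=None):
    from bench import monitor
    s=monitor.sense(); Rc=q2r(s['tool_rot'])
    rv=np.degrees((Rc.inv()*Rt).as_rotvec())/10
    tr=Rt.inv().apply(np.array(tcp)-s['ee_pos'])/.05
    print('t',s['time_s'],'pos',s['ee_pos'].round(4),'gap',s['finger_gap'],'q',s['qpos'].round(2),'F',s['ft_force'].round(1))
    print('twist total',rv.round(2),'then shift (new tool axes)',tr.round(2), 'shift (current axes)',(Rc.inv().apply(np.array(tcp)-s['ee_pos'])/.05).round(2))
E
python3 - <<'E'
from h import *
plan([.5093,.1528,.16],tool_R(-.0607,0))
E
```

```text
t 0.1 pos [0.2846 0.6114 0.23  ] gap 0.08554272254610497 q [ 0.98  0.29  1.58  0.    1.28 -0.15] F [-0.7  0.2 -0.6]
twist total [-0.01 -0.   -2.15] then shift (new tool axes) [-5.04 -8.88  1.4 ] shift (current axes) [-7.95 -6.41  1.41]
```

Call:
jog_arm:
  translation:
    - [0,0,0]
    - [0,0,0]
    - [0,0,0]
    - [-0.42,-0.74,0]
    - [-0.42,-0.74,0]
    - [-0.42,-0.74,0]
    - [-0.42,-0.74,0]
    - [-0.42,-0.74,0]
    - [-0.42,-0.74,0]
    - [-0.42,-0.74,0.1]
    - [-0.42,-0.74,0.2]
    - [-0.42,-0.74,0.2]
    - [-0.42,-0.74,0.2]
    - [-0.42,-0.74,0.3]
    - [-0.42,-0.74,0.4]
    - [0,0,0]
    - [0,0,0]
  twist:
    - [0,0,-0.72]
    - [0,0,-0.72]
    - [0,0,-0.71]
    - [0,0,0]
    - [0,0,0]
    - [0,0,0]
    - [0,0,0]
    - [0,0,0]
    - [0,0,0]
    - [0,0,0]
    - [0,0,0]
    - [0,0,0]
    - [0,0,0]
    - [0,0,0]
    - [0,0,0]
    - [0,0,0]
    - [0,0,0]
  fingers: [0,0,0,0,0,0,0,0,0,0,0,0,0,0,0,0,0]
  force: 30

```text
time_s: 2.22
ee_pos: [0.5093, 0.1537, 0.1612]
tool_rot: [-0.0, 0.031, 1.0, 0.0]
ft_force: [-0.2, 0.5, -0.1]
finger_gap: 0.0854
grasp_force: 0.0
```

```bash
python3 - <<'E'
from h import *
from bench import imaging
plan([.5093,.1528,.055],tool_R(-.0607,0))
ims=[]
f=imaging.grab_frame('side')['frame'][:,:,::-1]; g=imaging.grab_frame('top')['frame'][:,:,::-1]
a=cv2.resize(f[130:290,190:350],(400,400),interpolation=cv2.INTER_CUBIC); b=cv2.resize(g[150:310,180:340],(400,400),interpolation=cv2.INTER_CUBIC)
cv2.imwrite('pics/above.png',np.hstack([a,b]))
E
```

```text
t 2.225 pos [0.5093 0.1537 0.1612] gap 0.08540480972325705 q [ 0.1   0.04  1.99  0.    1.11 -1.41] F [-0.2  0.5 -0.1]
twist total [ 0. -0. -0.] then shift (new tool axes) [-0.   -0.02  2.12] shift (current axes) [-0.   -0.02  2.12]
```

View pics/above.png

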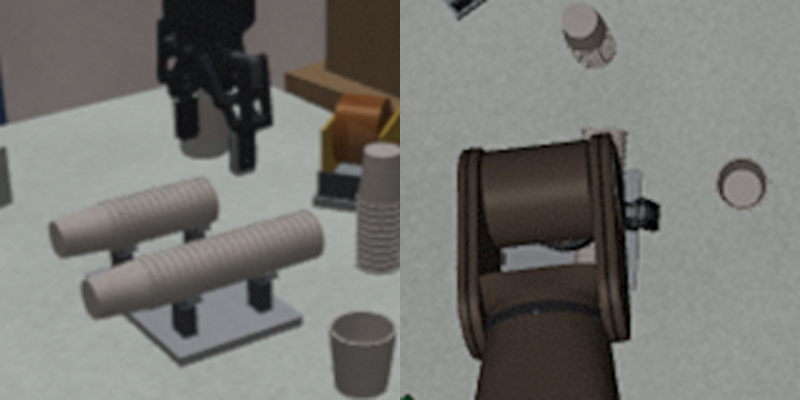

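The gripper is centred over the long sleeve, between the two saddles. I'll lower it and close.

Call:
jog_arm:
  translation:
    - [0,-0.02,0.44]
    - [0,0,0.44]
    - [0,0,0.44]
    - [0,0,0.44]
    - [0,0,0.44]
    - [0,0,0]
    - [0,0,0]
    - [0,0,0]
    - [0,0,0]
    - [0,0,0]
    - [0,0,0]
    - [0,0,0]
    - [0,0,0]
    - [0,0,0]
    - [0,0,0]
  twist:
    - [0,0,0]
    - [0,0,0]
    - [0,0,0]
    - [0,0,0]
    - [0,0,0]
    - [0,0,0]
    - [0,0,0]
    - [0,0,0]
    - [0,0,0]
    - [0,0,0]
    - [0,0,0]
    - [0,0,0]
    - [0,0,0]
    - [0,0,0]
    - [0,0,0]
  fingers: [0,0,0,0,0,0,0.2,0.35,0.45,0.55,0.65,0.7,0.7,0.7,0.7]
  force: 30

```text
time_s: 4.2
ee_pos: [0.5104, 0.153, 0.0528]
tool_rot: [0.001, 0.03, 1.0, 0.001]
ft_force: [-1.5, 0.7, 6.1]
finger_gap: 0.047
grasp_force: 30.1
```

Call:
jog_arm:
  translation:
    - [0,0,-0.1]
    - [0,0,-0.2]
    - [0,0,-0.3]
    - [0,0,-0.35]
    - [0,0,-0.35]
    - [0,0,-0.35]
    - [0,0,-0.35]
    - [0,0,-0.35]
    - [0,0,-0.3]
    - [0,0,-0.2]
    - [0,0,0]
    - [0,0,0]
  twist:
    - [0,0,0]
    - [0,0,0]
    - [0,0,0]
    - [0,0,0]
    - [0,0,0]
    - [0,0,0]
    - [0,0,0]
    - [0,0,0]
    - [0,0,0]
    - [0,0,0]
    - [0,0,0]
    - [0,0,0]
  fingers: [0.7,0.7,0.7,0.7,0.7,0.7,0.7,0.7,0.7,0.7,0.7,0.7]

```text
time_s: 5.7
ee_pos: [0.5091, 0.1524, 0.1931]
tool_rot: [-0.001, 0.03, 1.0, -0.0]
ft_force: [0.7, -0.5, -2.7]
finger_gap: 0.047
grasp_force: 31.0
```

```bash
python3 - <<'E'
from h import *
from bench import imaging,monitor
f=imaging.grab_frame('side')['frame'][:,:,::-1]
s=monitor.sense(); Rc=q2r(s['tool_rot'])
# predicted sleeve in tool frame: axis=-x, mid 10 mm to -x of grasp
print(s['ee_pos'],s['grasp_force'],s['finger_gap'])
k=4;x0,y0=205,130
a=cv2.resize(f[y0:y0+150,x0:x0+150],None,fx=k,fy=k,interpolation=cv2.INTER_CUBIC)
for zo in(-.0187,):
  P=s['ee_pos']+Rc.apply([[.125,0,zo],[.08,0,zo],[-.1,0,zo]])
  q=(proj('side',P)-[x0,y0]+.5)*k-.5; print(q.round())
  cv2.polylines(a,[np.int32(q)],False,(0,0,255),1)
  for p in q: cv2.circle(a,(int(p[0]),int(p[1])),4,(0,255,0),1)
cv2.imwrite('pics/lift.png',a)
# where the tilt should happen
v=np.load('feeder.npy'); Rr,tr=rest(v); Rt=tool_R(v[2],np.pi/6)
g=tr+Rr.apply([.125,0,0]); tcp=g+Rt.apply([0,0,.0187]); print('seat grasp tcp',tcp)
plan(tcp+Rr.apply([0.01,0,.07]),Rt)
E
```

```text
[0.50894845 0.15240522 0.1928398 ] 31.038837432861328 0.04707499907759258
[[ 64. 233.]
 [146. 214.]
 [440. 146.]]
seat grasp tcp [ 0.54352754 -0.21441549  0.12130532]
t 5.75 pos [0.5089 0.1524 0.1928] gap 0.04707499907759258 q [ 0.1   0.01  1.96 -0.    1.17 -1.41] F [ 0.5 -0.2 -1.2]
twist total [ 0.25 -3.    0.96] then shift (new tool axes) [-1.53 -6.98  1.02] shift (current axes) [-0.62 -7.19  0.12]
```

View pics/lift.png

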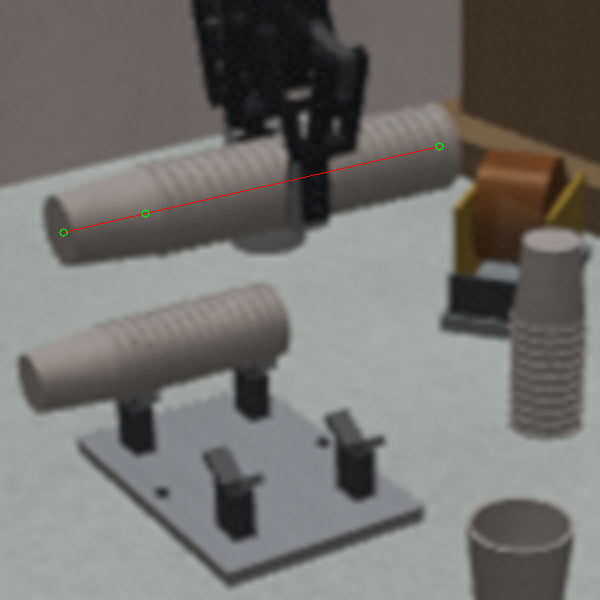

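The sleeve is held firmly, and its foot at (60,231) and mouth at (442,148) lie on the predicted axis. Next I'll tilt it and carry it above the rest.

Call:
jog_arm:
  translation:
    - [0,0,0]
    - [0,0,0]
    - [0,0,0]
    - [0,0,0]
    - [0,0,0]
    - [0,0,0]
    - [0,0,0]
    - [-0.05,-0.25,0]
    - [-0.11,-0.5,0]
    - [-0.11,-0.5,0]
    - [-0.11,-0.5,0]
  twist:
    - [0.04,-0.5,0.16]
    - [0.04,-0.5,0.16]
    - [0.04,-0.5,0.16]
    - [0.04,-0.5,0.16]
    - [0.04,-0.5,0.16]
    - [0.04,-0.5,0.16]
    - [0,0,0]
    - [0,0,0]
    - [0,0,0]
    - [0,0,0]
    - [0,0,0]
  fingers: [0.7,0.7,0.7,0.7,0.7,0.7,0.7,0.7,0.7,0.7,0.7]

```text
time_s: 7.12
ee_pos: [0.5057, 0.0627, 0.2033]
tool_rot: [0.257, 0.112, 0.96, -0.028]
ft_force: [-0.4, -0.3, -2.0]
finger_gap: 0.0473
grasp_force: 31.1
```

```bash
cat > p.py <<'E'
from h import *
import sys
v=np.load('feeder.npy'); Rr,tr=rest(v); Rt=tool_R(v[2],np.pi/6)
o=np.array([float(a) for a in sys.argv[1:4]])
plan(tr+Rr.apply(np.array([.125,0,-.0187])+o),Rt)
E
python3 p.py .01 0 .07
```

```text
t 7.125 pos [0.5057 0.0627 0.2033] gap 0.04728445027194197 q [-0.03 -0.32  2.29 -0.16  0.66 -1.27] F [-0.4 -0.3 -2. ]
twist total [ 0.02 -0.   -0.  ] then shift (new tool axes) [-1.12 -5.22  1.02] shift (current axes) [-1.12 -5.22  1.01]
```

Call:
jog_arm:
  translation:
    - [-0.11,-0.5,0]
    - [-0.11,-0.5,0]
    - [-0.11,-0.5,0]
    - [-0.11,-0.5,0]
    - [-0.11,-0.5,0]
    - [-0.11,-0.5,0]
    - [-0.11,-0.5,0]
    - [-0.11,-0.5,0]
    - [-0.11,-0.5,0]
    - [-0.1,-0.4,0]
    - [0,-0.25,0.2]
    - [0,-0.07,0.3]
    - [0,0,0.3]
    - [0,0,0.2]
    - [0,0,0]
    - [0,0,0]
    - [0,0,0]
  twist:
    - [0,0,0]
    - [0,0,0]
    - [0,0,0]
    - [0,0,0]
    - [0,0,0]
    - [0,0,0]
    - [0,0,0]
    - [0,0,0]
    - [0,0,0]
    - [0,0,0]
    - [0,0,0]
    - [0,0,0]
    - [0,0,0]
    - [0,0,0]
    - [0,0,0]
    - [0,0,0]
    - [0,0,0]
  fingers: [0.7,0.7,0.7,0.7,0.7,0.7,0.7,0.7,0.7,0.7,0.7,0.7,0.7,0.7,0.7,0.7,0.7]

```text
time_s: 9.25
ee_pos: [0.5162, -0.2071, 0.1871]
tool_rot: [0.258, 0.112, 0.959, -0.029]
ft_force: [-0.4, 0.6, -1.2]
finger_gap: 0.047
grasp_force: 31.2
```

```bash
python3 p.py .007 0 .015;  python3 - <<'E'
from h import *
from bench import imaging,monitor
s=monitor.sense(); Rc=q2r(s['tool_rot']); fs={c:imaging.grab_frame(c)['frame'][:,:,::-1] for c in('side','top')}
v=np.load('feeder.npy'); Rr,tr=rest(v); k=3; o=[]
P=s['ee_pos']+Rc.apply([[.125,0,-.0187],[.08,0,-.0187],[-.1,0,-.0187]])
print(Rr.inv().apply(P-tr).round(4))
for c,(x0,y0) in {'side':(330,190),'top':(345,150)}.items():
    a=cv2.resize(fs[c][y0:y0+150,x0:x0+133],None,fx=k,fy=k,interpolation=cv2.INTER_CUBIC)
    f=lambda P:(proj(c,P)-[x0,y0]+.5)*k-.5
    cv2.polylines(a,[np.int32(f(P))],False,(0,0,255),1); cv2.polylines(a,[np.int32(f(tr+Rr.apply([[0,0,0],[.225,0,0]])))],False,(0,255,0),1)
    o.append(a)
cv2.imwrite('pics/over.png',np.hstack(o))
E
```

```text
t 9.25 pos [ 0.5162 -0.2071  0.1871] gap 0.0470205530898948 q [-0.66 -0.19  2.22  0.35  0.66 -2.23] F [-0.4  0.6 -1.2]
twist total [ 0.01  0.01 -0.  ] then shift (new tool axes) [ 0.03 -0.02  1.12] shift (current axes) [ 0.03 -0.02  1.12]
[[0.0083 0.0009 0.0709]
 [0.0533 0.0009 0.071 ]
 [0.2333 0.0008 0.0713]]
```

View pics/over.png

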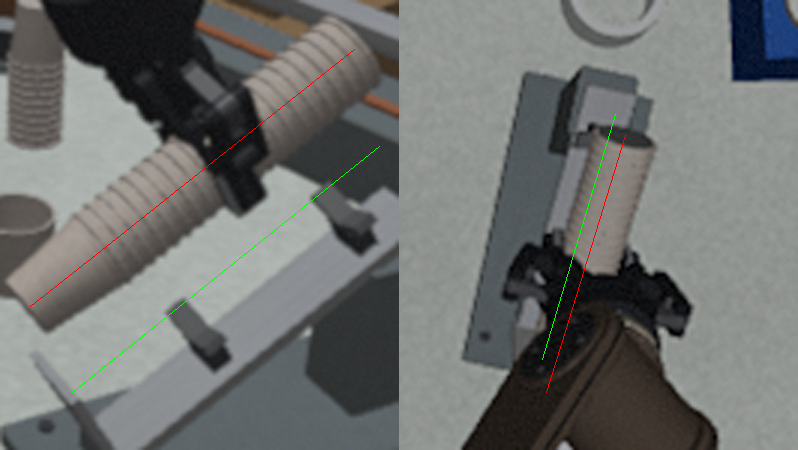

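The held sleeve matches the prediction and is parallel above the rest. I'll lower it.

Call:
jog_arm:
  translation:
    - [0,-0.02,0.2]
    - [0,0,0.25]
    - [0,0,0.25]
    - [0,0,0.2]
    - [0,0,0.12]
    - [0,0,0.08]
    - [0,0,0.05]
    - [0,0,0.05]
    - [0,0,0]
    - [0,0,0]
  twist:
    - [0,0,0]
    - [0,0,0]
    - [0,0,0]
    - [0,0,0]
    - [0,0,0]
    - [0,0,0]
    - [0,0,0]
    - [0,0,0]
    - [0,0,0]
    - [0,0,0]
  fingers: [0.7,0.7,0.7,0.7,0.7,0.7,0.7,0.7,0.7,0.7]

```text
time_s: 10.6
ee_pos: [0.5451, -0.2148, 0.1347]
tool_rot: [0.258, 0.112, 0.959, -0.029]
ft_force: [-0.1, 0.1, -1.6]
finger_gap: 0.0469
grasp_force: 31.2
```

```bash
python3 p.py 0 0 0
```

```text
t 10.6 pos [ 0.5451 -0.2148  0.1347] gap 0.0468637967758414 q [-0.64 -0.03  2.19  0.4   0.53 -2.27] F [-0.1  0.1 -1.6]
twist total [ 0.01  0.01 -0.01] then shift (new tool axes) [0.16 0.   0.22] shift (current axes) [ 0.16 -0.    0.22]
```

Call:
jog_arm:
  translation:
    - [0,0,0.04]
    - [0,0,0.04]
    - [0,0,0.04]
    - [0,0,0.03]
    - [0,0,0.02]
    - [0,0,0.02]
    - [0,0,0]
    - [0,0,0]
  twist:
    - [0,0,0]
    - [0,0,0]
    - [0,0,0]
    - [0,0,0]
    - [0,0,0]
    - [0,0,0]
    - [0,0,0]
    - [0,0,0]
  fingers: [0.7,0.7,0.7,0.7,0.7,0.7,0.7,0.7]

```text
time_s: 11.6
ee_pos: [0.5497, -0.2159, 0.1262]
tool_rot: [0.258, 0.112, 0.959, -0.029]
ft_force: [-0.1, -0.6, -0.1]
finger_gap: 0.0471
grasp_force: 31.2
```

```bash
python3 p.py 0 0 0
```

```text
t 11.6 pos [ 0.5497 -0.2159  0.1262] gap 0.0471237693481892 q [-0.63 -0.01  2.18  0.41  0.52 -2.28] F [-0.1 -0.6 -0.1]
twist total [ 0.02  0.01 -0.01] then shift (new tool axes) [ 0.16 -0.    0.02] shift (current axes) [ 0.16 -0.    0.02]
```

Call:
jog_arm:
  translation:
    - [0.04,0,0]
    - [0.04,0,0]
    - [0.03,0,0]
    - [0.02,0,0]
    - [0,0,0]
    - [0,0,0]
  twist:
    - [0,0,0]
    - [0,0,0]
    - [0,0,0]
    - [0,0,0]
    - [0,0,0]
    - [0,0,0]
  fingers: [0.7,0.7,0.7,0.7,0.7,0.7]

```text
time_s: 12.35
ee_pos: [0.5446, -0.2147, 0.1235]
tool_rot: [0.258, 0.112, 0.959, -0.029]
ft_force: [2.1, 0.4, -0.2]
finger_gap: 0.0472
grasp_force: 31.2
```

Call:
jog_arm:
  translation:
    - [0,0,0.02]
    - [0,0,0.02]
    - [0,0,0]
    - [0,0,0]
  twist:
    - [0,0,0]
    - [0,0,0]
    - [0,0,0]
    - [0,0,0]
  fingers: [0.7,0.7,0.7,0.7]

```text
time_s: 12.85
ee_pos: [0.5456, -0.2151, 0.1219]
tool_rot: [0.258, 0.112, 0.959, -0.029]
ft_force: [3.4, -0.1, 1.7]
finger_gap: 0.047
grasp_force: 31.4
```

```bash
python3 p.py 0 0 0
```

```text
t 12.85 pos [ 0.5456 -0.2151  0.1219] gap 0.04701234989779391 q [-0.64 -0.01  2.19  0.42  0.51 -2.3 ] F [ 3.4 -0.1  1.7]
twist total [ 0.01  0.01 -0.01] then shift (new tool axes) [ 0.04  0.   -0.01] shift (current axes) [ 0.04  0.   -0.01]
```

Call:
jog_arm:
  translation:
    - [0,0,0.02]
    - [0,0,0.02]
    - [0,0,0]
    - [0,0,0]
  twist:
    - [0,0,0]
    - [0,0,0]
    - [0,0,0]
    - [0,0,0]
  fingers: [0.7,0.7,0.7,0.7]

```text
time_s: 13.35
ee_pos: [0.546, -0.2151, 0.121]
tool_rot: [0.258, 0.111, 0.959, -0.029]
ft_force: [-9.7, 4.6, 13.6]
finger_gap: 0.0475
grasp_force: 32.8
```

```bash
python3 p.py 0 0 0;  python3 - <<'E'
from h import *
from bench import imaging,monitor
s=monitor.sense(); v=np.load('feeder.npy'); Rr,tr=rest(v); print('F rest',Rr.inv().apply(s['ft_force']).round(1))
f=imaging.grab_frame('side')['frame'][:,:,::-1]; x0,y0,k=330,200,4
a=cv2.resize(f[y0:y0+150,x0:x0+160],None,fx=k,fy=k,interpolation=cv2.INTER_CUBIC)
cv2.imwrite('pics/seat.png',a)
E
```

```text
t 13.35 pos [ 0.546  -0.2151  0.121 ] gap 0.04752174653029981 q [-0.63 -0.01  2.19  0.42  0.51 -2.3 ] F [-9.7  4.6 13.6]
twist total [0.02 0.01 0.  ] then shift (new tool axes) [ 0.04  0.   -0.03] shift (current axes) [ 0.04  0.   -0.03]
F rest [-2.3  2.2 17. ]
```

View pics/seat.png

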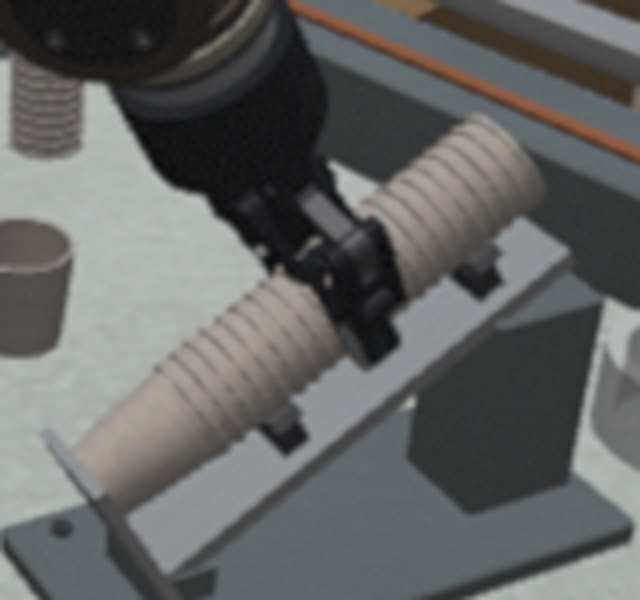

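The sleeve lies in both saddles (280,425 and 480,275) with its foot at the stop plate (90,470). I'll ease off the pressing force and nudge it gently onto the stop.

Call:
jog_arm:
  translation:
    - [0,0,-0.02]
    - [0,0,-0.01]
    - [0.02,0,0]
    - [0.02,0,0]
    - [0,0,0]
    - [0,0,0]
  twist:
    - [0,0,0]
    - [0,0,0]
    - [0,0,0]
    - [0,0,0]
    - [0,0,0]
    - [0,0,0]
  fingers: [0.7,0.7,0.7,0.7,0.7,0.7]

```text
time_s: 14.15
ee_pos: [0.5456, -0.2156, 0.1216]
tool_rot: [0.26, 0.113, 0.958, -0.03]
ft_force: [8.0, -0.3, 1.7]
finger_gap: 0.0471
grasp_force: 31.1
```

```bash
python3 p.py 0 0 0;  python3 - <<'E'
from h import *
from bench import monitor
s=monitor.sense(); v=np.load('feeder.npy'); Rr,tr=rest(v); print('F rest',Rr.inv().apply(s['ft_force']).round(1))
E
```

```text
t 14.15 pos [ 0.5456 -0.2156  0.1216] gap 0.04711220310279012 q [-0.64 -0.01  2.2   0.43  0.5  -2.3 ] F [ 8.  -0.3  1.7]
twist total [ 0.    0.04 -0.02] then shift (new tool axes) [ 0.04  0.01 -0.02] shift (current axes) [ 0.04  0.01 -0.02]
F rest [ 7.7  1.5 -2.4]
```

Call:
jog_arm:
  translation:
    - [-0.02,0,0.01]
    - [0,0,0.01]
    - [0,0,0]
    - [0,0,0]
    - [0,0,0]
    - [0,0,0]
    - [0,0,0]
    - [0,0,0]
    - [0,0,0]
    - [0,0,0]
  twist:
    - [0,0,0]
    - [0,0,0]
    - [0,0,0]
    - [0,0,0]
    - [0,0,0]
    - [0,0,0]
    - [0,0,0]
    - [0,0,0]
    - [0,0,0]
    - [0,0,0]
  fingers: [0.7,0.7,0.7,0.42,0.38,0.33,0.25,0.15,0.05,0]
  force: 20

```text
time_s: 15.4
ee_pos: [0.545, -0.2147, 0.1194]
tool_rot: [0.258, 0.112, 0.959, -0.028]
ft_force: [-0.8, 0.3, -0.2]
finger_gap: 0.0852
grasp_force: 0.0
```

Call:
jog_arm:
  translation:
    - [0,0,0]
    - [0,0,0]
    - [0,0,-0.1]
    - [0,0,-0.2]
    - [0,0,-0.3]
    - [0,0,-0.4]
    - [0,0,-0.5]
    - [0,0,-0.5]
    - [0,0,-0.3]
    - [0,0,0]
    - [0,0,0]
  twist:
    - [0,0,0]
    - [0,0,0]
    - [0,0,0]
    - [0,0,0]
    - [0,0,0]
    - [0,0,0]
    - [0,0,0]
    - [0,0,0]
    - [0,0,0]
    - [0,0,0]
    - [0,0,0]
  fingers: [0,0,0,0,0,0,0,0,0,0,0]

```text
time_s: 16.77
ee_pos: [0.4887, -0.2016, 0.2181]
tool_rot: [0.257, 0.112, 0.959, -0.028]
ft_force: [-0.7, -0.3, -0.4]
finger_gap: 0.0854
grasp_force: 0.0
```

```bash
python3 p.py 0 0 0;  python3 - <<'E'
from h import *
from bench import imaging,monitor
fs={c:imaging.grab_frame(c)['frame'][:,:,::-1] for c in('side','top')}
v=np.load('feeder.npy'); Rr,tr=rest(v); k=3; o=[]
for c,(x0,y0) in {'side':(330,200),'top':(345,150)}.items():
    a=cv2.resize(fs[c][y0:y0+150,x0:x0+133],None,fx=k,fy=k,interpolation=cv2.INTER_CUBIC)
    f=lambda P:(proj(c,P)-[x0,y0]+.5)*k-.5
    cv2.polylines(a,[np.int32(f(tr+Rr.apply([[0,0,0],[.225,0,0]])))],False,(0,255,0),1)
    o.append(a)
cv2.imwrite('pics/final.png',np.hstack(o))
E
```

```text
t 16.775 pos [ 0.4887 -0.2016  0.2181] gap 0.08536203942505231 q [-0.69 -0.3   2.25  0.34  0.75 -2.23] F [-0.7 -0.3 -0.4]
twist total [ 0.02 -0.   -0.01] then shift (new tool axes) [-0.01  0.    2.24] shift (current axes) [-0.01 -0.    2.24]
```

View pics/final.png

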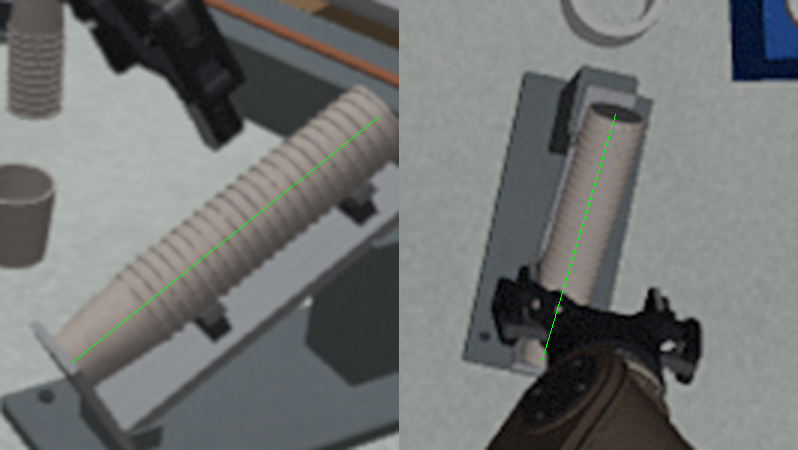

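The sleeve lies on the seated line in both saddles, with its foot at the stop plate (70,362 in the side crop). The gripper is clear, so I'll hand in.

```bash
python3 -c "
from bench import robot
print(robot.sign_off())"
```

```text
the job is handed in; nothing more can be done
None
```

The long sleeve is on the sloping rest in both saddles, narrow end against the stop plate, and released; I handed the job in at about 17 s, and sign-off returned no verdict.

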